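Break loose and take off the stuck lid of a grinding jar

TASK

The lid of the steel grinding jar in the blue weighted stand has stuck on its seal. Break it loose with a short hard twist anticlockwise (seen from above), spin it on easily, feeling with a light pull, until its lugs have come into the slots between the jar's cams, lift it off and set it down gently, right way up and flat, in the shallow white tray. The stand is held on the bench only by its weight: it must not be turned, dragged or lifted along with the lid, and the beaker, the brown bottle and the tin round about stay where they are.

Things in the scene. Friction and masses are not known exactly. Their poses are not given: they have to be found in the camera images.
- stand: Blue painted, weighted round stand, 156 mm in diameter, loose, on four rubber feet, about 2.6 kg with the steel jar (69 mm diameter) clamped in its collar (46 mm high, three screws out to 60 mm from the axis). Origin: on the axis of stand, jar and lid, at the underside of the feet; z up. It holds against about 25 N of upward pull and 1.3 N m of twist; beyond that it comes along.
- stand_edge (a point): A point on the stand's rim, 78 mm from the axis along the stand's x axis, 12 mm above the bench; it tells whether the stand was shifted or turned. To the right of the stand, from about y = 0.03 m on, stand a post gauge (240 mm), a blue needle apparatus (420 mm) and a mixer (500 mm), which the arm must pass round.
- lid: Knurled aluminium screw lid, 56 mm outside diameter, 30 mm high, 0.35 kg, red radial mark on its top. Origin: on its axis at the lower edge of the skirt, z up. It starts tight on the jar, its lower edge about 94 mm above the bench. Anticlockwise from above opens. It takes up to about 1 N m over the first 10 to 60 degrees, then the seal lets go and it turns almost freely.
- lid_top (a point): Centre of the lid's top face, 30 mm above the lid's origin, at first about 124 mm above the bench. Below the lid the jar is narrower than the lid for 7 mm, then slopes out to 69 mm diameter.
- tray: Shallow white enamel tray, 150 mm (its x) by 120 mm (its y), 14 mm high, walls 3 mm thick. Origin: centre of its underside on the bench; its inner floor is 3 mm above the origin. It does not move.
- beaker: Low glass beaker, 80 mm in diameter, 97 mm high, behind the stand; a bystander. Origin: centre of its underside.
- reagent: Small brown reagent bottle with a black cap, 49 mm in diameter, 78 mm high, behind the stand; a bystander. Origin: centre of its underside.
- tin_a: Low aluminium sample tin with its own lid, 68 mm in diameter, 40 mm high, behind the tray; a bystander. Origin: centre of its underside.
- lid_lug (a point): One of two opposite lugs inside the skirt, 22.5 mm from the axis along the lid's x, 3 mm above its lower edge, under sloping cams on the jar's neck. How far the lid was tightened differs and cannot be seen: the lugs meet the slots between the cams after 75 to 135 degrees of turning. The slots give only about 10 degrees of room; past them the lugs run in under the next cams and stop 13 degrees on.
- jar_mouth (a point): Centre of the jar's mouth, 110 mm above the bench, inside the lid at first. Breaking loose, the seal lifts the lid by up to 2 mm (let it). Then the lid has up to 3 mm of play upward, but catches under the cams until both lugs are out: feel with a pull of 5 to 10 N over its weight; if it catches, turn a few degrees on. Once free it lifts straight up; 20 mm clears the mouth.
Things that resemble listed ones, but are neither listed nor needed, are in the scene too. What is shaped like the lid but orange is not meant.

How it is judged:
On the way, in this order (a step that is already met when the one before it is completed fails the run):
1. the lid, still down on the jar, has been broken loose and turned by 45 degrees or more against the stand (angle between the x axis of lid and the x axis of stand, either way round above 0.8 rad and z of lid in the frame of stand below 0.103 m and horizontal distance between lid and stand below 0.006 m), for 0.05 s.
2. the lid is lifted clear of the jar's neck (z of lid in the frame of stand above 0.113 m), for 0.05 s.
At the end, for the whole second after the job is handed in: The lid stands at rest inside the tray, right way up and flat on its floor (tilt under 0.06 rad, its lower edge within 4 mm of the floor); the stand stands flat, the point on its rim within 10 mm of where it was; the beaker, the brown bottle and the tin are within 30 mm of where they were (z of lid in the frame of tray between 0 and 0.007 m and x of lid in the frame of tray between -0.05 and 0.05 m and y of lid in the frame of tray between -0.035 and 0.035 m and z of lid_top in the frame of tray above 0.028 m and angle between lid's own z axis and vertical below 0.06 rad and linear speed of lid below 0.02 m/s and distance of stand_edge from where it was at the start of the episode below 0.01 m and angle between stand's own z axis and vertical below 0.05 rad and distance of each of beaker, reagent, tin_a from where it was at the start of the episode below 0.03 m); the robot touches nothing.
It fails at once if the stand is turned, dragged or lifted: the point on its rim moves more than 10 mm, or the stand tilts more than 0.08 rad (distance of stand_edge from where it was at the start of the episode above 0.01 m or angle between stand's own z axis and vertical above 0.08 rad).
It fails at once if the lid is dropped into or slammed on the tray (faster than 0.45 m/s within 25 mm above it, or more than 90 N on it) (contact force between lid and tray above 90 N or (linear speed of lid above 0.45 m/s and horizontal distance between lid and tray below 0.09 m and z of lid in the frame of tray below 0.025 m)).
It fails at once if the beaker, the bottle or the tin is pushed away by more than 30 mm (distance of any of beaker, reagent, tin_a from where it was at the start of the episode above 0.03 m).
It also fails if it takes over 72 s, if anything falls off the work surface, if the arm or the gripper's body presses on something with over 40 N, if the wrist force passes 120 N, or if a joint passes its speed limit or range.

ROBOT

A 6-joint arm with a two-finger parallel gripper is mounted at the origin on a cart in front of the work surface, level with it; the furniture and walls round the work are solid. World frame = base frame: x ahead of the robot, y to its left, z up, the work surface at z = 0. Lengths are in m, angles in rad, forces in N, time in s.
With the tool pointing down it reaches from about 0.375 to 0.975 m from the base axis. Payload 3.8 kg.
Tool frame: the origin (TCP) lies midway between the tips of the shut fingers; the grasp point (between the pads) lies 19 mm behind it; z points along the fingers, y is the direction in which the jaws open and shut (so a half turn about z gives the same grasp; the last joint's range is limited). The gripper opens to 85 mm and grips with 20 to 120 N. Pads are 22 mm wide; open, the fingers measure 114 mm over their backs; the gripper's body (76 mm by 85 mm) begins 54 mm behind the grasp point. The pads swing forward as they close: fully open they stand 13 mm farther back than shut.
Start: joints at [1.293, 0.264, 1.604, -0, 1.274, -0.037], TCP at [0.161, 0.656, 0.231] pointing down, gripper open.
Joint ranges: [-2.63, 2.63], [-0.94, 2.18], [0.31, 2.57], [-1.31, 4.45], [0, 2.66], [-2.55, 2.55]. Speed limits (rad/s): [2.57, 2.57, 3.14, 3.14, 3.14, 3.14].

INTERFACE

Orientations are given as a rotation vector (axis times angle).
In Python, from workcell import bot gives the robot as it stands.
- The arm moves only by the tool arm_command, never from a script. Its argument "targets" is text: rows parted by semicolons, each of 7 numbers parted by spaces: the shift along the tool's x, y, z in mm, then the turn, a rotation vector about the tool's x, y, z in degrees, then the opening, from 0 (shut) to 1 (fully open). A call has 1 to 10 rows; each row is the pose to reach, as a shift and turn from the pose commanded when the call began, along the tool's axes at that moment; what a row does not reach only later rows make up. A row lasts 1/12 s, in which the tool goes at most 41.7 mm and 7.16 degrees, less where a joint would pass 70% of its speed; a pose out of reach is approached as far as the arm can. A call with a gripper value outside its range is refused whole. The fingers move at their own pace and stop on an object; "newtons" is the grip in N (left out, the last holds). Time passes only in rows, so rows that repeat a pose let the fingers close. It gives the time, the measured TCP pose, the force and the opening at its end, in the units of the state.
- bot.read_state(): the state, without advancing time (a new reading comes with each control period).
- bot.read_camera(name): name is "side" or "top" or "wrist"; returns (picture, depth): 480x640x3 uint8, blue, green, red; 480x640 float32, m along the optical axis (not along the pixel's ray), 0 where there is no reading.
- bot.camera_params(name): a dict with "fov_y" (degrees; the focal length in pixels is half the picture's height over the tangent of half this angle, whatever the lens; pixels are square), "cx", "cy" (the principal point, pixels), "xyz" and "rotation" of the camera in the world; the wrist camera has in their place "T_tool_cam" (4x4, takes a point from camera to tool coordinates, whose origin is the TCP and whose axes are the flange's). Camera axes: x right, y up, looking along -z (the intrinsics and any distortion apply to the point x, -y, -z); pixel columns grow to the right and rows downward; lengths in m; the calibration is good to about 2 mm. A picture is of the moment at which its call begins: read the wrist's pose just before it. camera_params takes no time and is no camera call.
- bot.finish_job(): hands the job in, once; it reports no verdict.
The state is a dict: "time": time; "q": joint angles; "joint_vel": joint speeds; "joint_torque": joint torques, N m; "tool_pos": TCP position; "tcp_rot": TCP orientation; "wrist_force": force on the tool from outside, world axes, zero at the start; "torque": the same for the moment, N m; "width": opening from 0.0 (shut) to 1.0 (fully open).
Only numpy, scipy, OpenCV 4.12 (cv2) and the standard library are available. Lean on these libraries where they do the work, as an engineer would, in place of code of your own. Each camera call takes 0.05 s, during which the arm holds its last target.

## Working session

There is one attempt and no reset: what is moved stays moved. The work goes in short steps, Python scripts to look and compute and a tool call to move; the robot and the scene stay as the last step left them, time stands still between calls to the robot, and variables do not carry over. Pictures are saved under pics/ and viewed, and the job is handed in when it is done.

Besides the shell and the picture viewer there is one more tool, called after "Request:" as name(argument=value, ...) on one line, values as JSON. arm_command: Moves the arm, as the interface text tells. Its arguments: {"type":"object","properties":{"targets":{"type":"string"},"newtons":{"type":"number"}},"required":["targets"]}

```bash
ls; mkdir -p pics
cat > h.py <<'E'
import numpy as np, cv2
from scipy.spatial.transform import Rotation as R
from workcell import bot
np.set_printoptions(precision=4,suppress=True)
def show():
    s=bot.read_state()
    for k in s: print(k,np.round(s[k],4))
E
python3 - <<'E'
from h import *
show()
for n in ["side","top","wrist"]:
    im,d=bot.read_camera(n); cv2.imwrite(f"pics/{n}0.png",im); np.save(f"pics/{n}0.npy",d)
    print(n,bot.camera_params(n))
show()
E
```

```text
pics
time 0.0
q [ 1.2931  0.2648  1.6054  0.0001  1.2737 -0.0369]
joint_vel [-0.0005 -0.0019  0.0017  0.0011  0.0009  0.0001]
joint_torque [ -0.0007 -51.5116 -36.7313  -0.0002   0.0132  -0.    ]
tool_pos [0.1607 0.6548 0.2299]
tcp_rot [-0.3773 -3.1184  0.0035]
wrist_force [-0.0431 -0.7442  0.2393]
torque [ 0.0121 -0.0221  0.0588]
width 0.996
side {'fov_y': 53.282833838852525, 'cx': 326.85744183876085, 'cy': 236.93050088104926, 'xyz': array([ 0.0952, -0.6534,  0.5379]), 'rotation': array([ 1.1234, -0.269 , -0.4187])}
top {'fov_y': 43.68328947678775, 'cx': 313.7304852355147, 'cy': 239.69686574370638, 'xyz': array([0.3365, 0.2153, 1.2591]), 'rotation': array([ 0.1319, -0.1454, -1.5712])}
wrist {'fov_y': 65.16715069961388, 'cx': 320.7982725434387, 'cy': 235.67680528762781, 'T_tool_cam': array([[ 0.0001,  0.954 ,  0.2998,  0.0759],
       [ 1.    , -0.    , -0.0001,  0.0004],
       [-0.0001,  0.2998, -0.954 , -0.143 ],
       [ 0.    ,  0.    ,  0.    ,  1.    ]])}
time 0.15
q [ 1.2931  0.2646  1.6051 -0.      1.2737 -0.0369]
joint_vel [-0.0005 -0.0032 -0.0047 -0.0008 -0.0016  0.0005]
joint_torque [ -0.0003 -51.5907 -36.7963  -0.0001   0.008    0.    ]
tool_pos [0.1608 0.655  0.2302]
tcp_rot [-0.3772 -3.1186  0.0028]
wrist_force [ 0.7637 -0.7056 -0.1105]
torque [-0.0152  0.004   0.0036]
width 0.9974
```

View pics/side0.png

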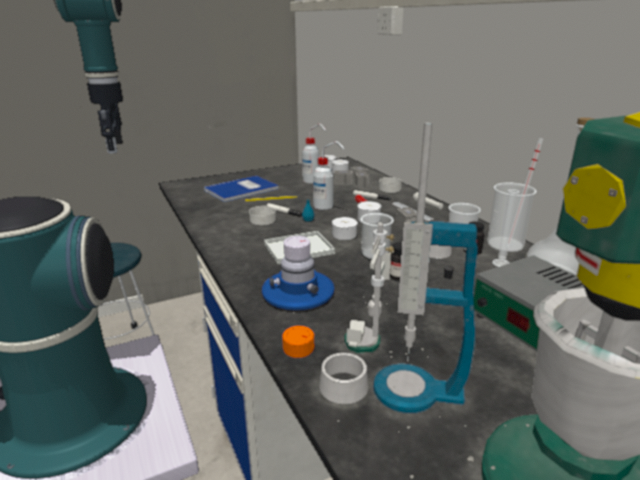

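View pics/top0.png

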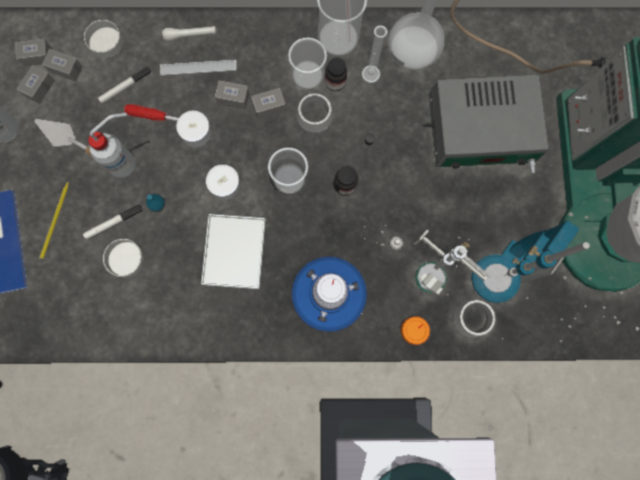

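View pics/wrist0.png

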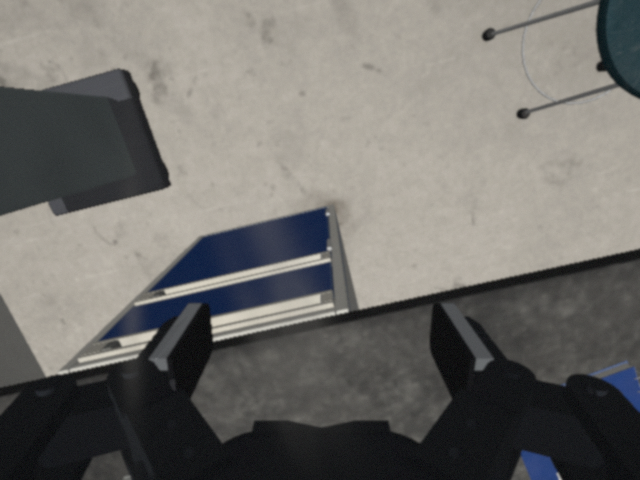

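The lid is the aluminium cap on the blue stand, top view (331,289). Things that could be mistaken for it:
- the orange decoy at (416,330)
- the open ring at (478,318)
- tins or lids at (222,180), (192,126) and (122,258)

The tray is at (234,252).

```bash
cat >> h.py <<'E'
def ray(p,u,v):
    f=240/np.tan(np.radians(p["fov_y"])/2)
    return np.array([(u-p["cx"])/f,-(v-p["cy"])/f,-1.0])
def camT(n,s=None):
    p=bot.camera_params(n)
    if "xyz" in p:return p,R.from_rotvec(p["rotation"]).as_matrix(),np.array(p["xyz"])
    s=s or bot.read_state(); Rt=R.from_rotvec(s["tcp_rot"]).as_matrix();T=p["T_tool_cam"]
    return p,Rt@T[:3,:3],Rt@T[:3,3]+s["tool_pos"]
def onz(n,u,v,z,s=None):
    p,A,t=camT(n,s); r=A@ray(p,u,v); return t+r*(z-t[2])/r[2]
def pt(n,u,v,d,s=None):
    p,A,t=camT(n,s); return t+A@ray(p,u,v)*d
E
python3 - <<'E'
from h import *
im=cv2.imread("pics/top0.png");d=np.load("pics/top0.npy")
for nm,u,v,z in [("lidtop",331,286,.124),("stand",330,294,.02),("trayc",234,252,.003),("tl",210,215,.014),("tr",265,218,.014),("br",260,289,.014),("bl",203,286,.014),("beaker",288,170,.09),("reag",346,177,.078),("tin222",222,180,.04),("tin192",192,126,.04),("orange",416,330,.03)]:
    print(nm,onz("top",u,v,z),pt("top",u,v,d[v,u]))
c=im[235:355,270:390];cv2.imwrite("pics/c0.png",cv2.resize(c,None,fx=5,fy=5,interpolation=cv2.INTER_CUBIC))
s=cv2.imread("pics/side0.png")[220:320,240:360];cv2.imwrite("pics/c1.png",cv2.resize(s,None,fx=6,fy=6,interpolation=cv2.INTER_CUBIC))
E
```

```text
lidtop [0.4494 0.1726 0.124 ] [0.4495 0.1726 0.1238]
stand [0.4432 0.1709 0.02  ] [0.4343 0.1746 0.1235]
trayc [0.5347 0.373  0.003 ] [0.5338 0.3724 0.0084]
tl [0.6128 0.424  0.014 ] [0.6132 0.4243 0.0121]
tr [0.6058 0.3072 0.014 ] [0.608  0.3079 0.0037]
br [0.4548 0.3163 0.014 ] [0.4558 0.3171 0.0038]
bl [0.4617 0.4348 0.014 ] [0.4628 0.4369 0.0023]
beaker [0.6885 0.2559 0.09  ] [0.714  0.2588 0.0054]
reag [0.6769 0.1378 0.078 ] [0.677  0.1378 0.0778]
tin222 [0.6822 0.3963 0.04  ] [0.6815 0.396  0.0424]
tin192 [0.8018 0.4629 0.04  ] [0.7985 0.4611 0.0486]
orange [ 0.3683 -0.0028  0.03  ] [ 0.3684 -0.0035  0.0261]
```

View pics/c0.png

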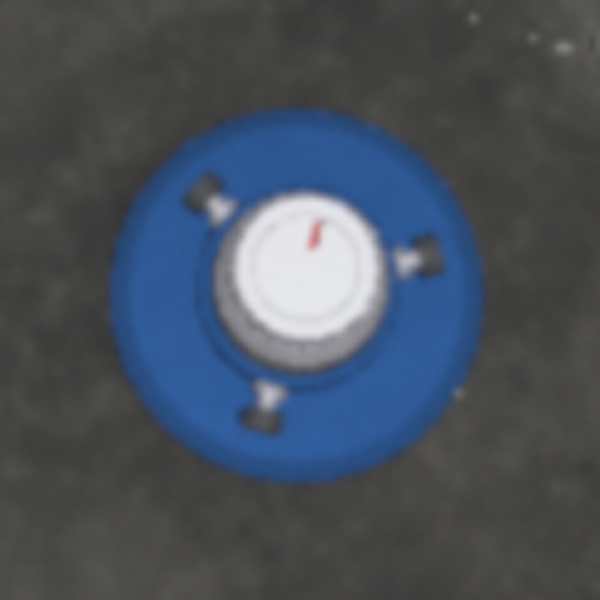

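View pics/c1.png

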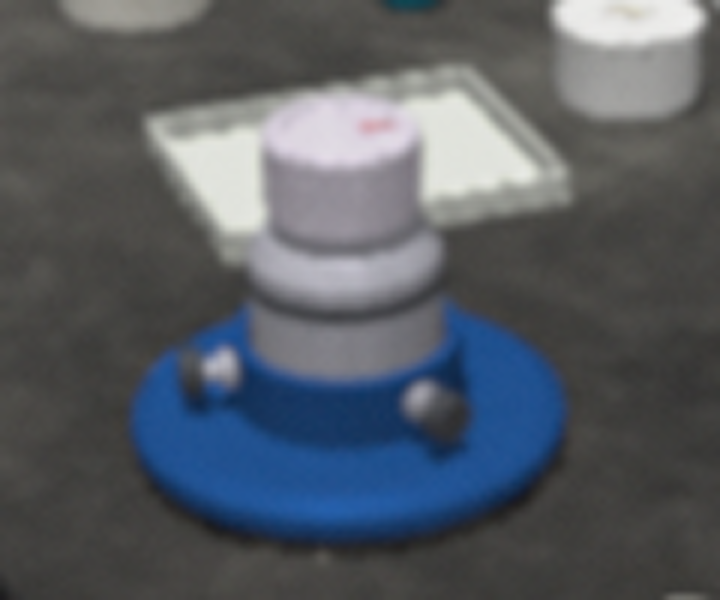

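Top crop: lid top centre is at about full-frame pixel (331.8,288.2), with the red mark and silver body and the blue stand beneath. This is the right part, not the orange decoy. I'll move over it now for a close look.

```bash
cat >> h.py <<'E'
def plan(pos,psi,base=None,psi0=None):
    """pos world, psi deg (tool x heading, tool down). returns tool-frame shift mm & rotvec deg from state (or given base)"""
    s=bot.read_state(); R0=R.from_rotvec(s["tcp_rot"]); p0=np.array(s["tool_pos"]) if base is None else np.array(base)
    if psi0 is not None: R0=R.from_euler('z',psi0,degrees=True)*R.from_rotvec([np.pi,0,0])
    Rt=R.from_euler('z',psi,degrees=True)*R.from_rotvec([np.pi,0,0])
    print("shift",np.round(R0.inv().apply(np.array(pos)-p0)*1000,1),"rot",np.round((R0.inv()*Rt).as_rotvec(degrees=True),2))
def heading():
    s=bot.read_state();x=R.from_rotvec(s["tcp_rot"]).as_matrix()
    print("pos",np.round(s["tool_pos"],4),"psi",np.degrees(np.arctan2(x[1,0],x[0,0])).round(2),"z",x[:,2].round(4),"q",np.round(s["q"],3),"F",np.round(s["wrist_force"],1),"T",np.round(s["torque"],2),"w",round(float(s["width"]),3),"t",s["time"])
E
python3 - <<'E'
from h import *
heading()
print(onz("top",331.8,288.2,.124),onz("top",329.4,294,.012))
plan([0.30,0.42,0.28],100);plan([0.445,0.171,0.28],40)
E
```

```text
pos [0.1608 0.655  0.2302] psi 166.21 z [-0.0005 -0.0018 -1.    ] q [ 1.293  0.265  1.605 -0.     1.274 -0.037] F [ 0.8 -0.7 -0.1] T [-0.02  0.    0.  ] w 0.997 t 0.15
[0.4452 0.1711 0.124 ] [0.4439 0.1719 0.012 ]
shift [-191.2 -195.1  -49.5] rot [-0.09  0.06 66.21]
shift [-391.4 -402.3  -49.1] rot [ -0.06   0.11 126.21]
```

Request:
arm_command(targets="-20 -20 -20 0 0 7 1;-40 -40 -50 0 0 14 1;-60 -60 -50 0 0 21 1;-80 -80 -50 0 0 28 1;-100 -100 -50 0 0 35 1;-120 -120 -50 0 0 42 1;-140 -140 -50 0 0 49 1;-160 -160 -50 0 0 56 1;-178 -180 -50 0 0 62 1;-191 -195 -50 0 0 66.2 1")

```text
time: 0.98
tool_pos: [0.3006, 0.4185, 0.2809]
tcp_rot: [2.026, 2.4, -0.001]
wrist_force: [-0.3, -0.0, 0.4]
width: 0.996
```

Run:
```python
from h import *
heading(); plan([0.445,0.171,0.27],30)
plan([0.445,0.171,0.27],0)
```

```text
pos [0.3006 0.4185 0.2809] psi 99.67 z [-0.    -0.001 -1.   ] q [ 0.9   -0.069  1.876 -0.001  1.335  0.731] F [-0.3 -0.   0.4] T [ 0.02 -0.07  0.06] w 0.996 t 0.9833
shift [-268.2  100.7   11.2] rot [ 0.03  0.06 69.67]
shift [-268.2  100.7   11.2] rot [ 0.04  0.05 99.67]
```

Request:
arm_command(targets="-27 10 0 0 0 7 1;-54 20 0 0 0 14 1;-81 30 0 0 0 21 1;-108 40 0 0 0 28 1;-135 50 0 0 0 35 1;-162 60 0 0 0 42 1;-189 70 0 0 0 49 1;-216 81 5 0 0 56 1;-243 91 10 0 0 63 1;-268 101 11 0 0 70 1")

```text
time: 1.82
tool_pos: [0.4459, 0.1725, 0.2692]
tcp_rot: [3.037, 0.804, -0.002]
wrist_force: [-0.8, -0.5, -0.5]
width: 0.995
```

Request:
arm_command(targets="0 0 0 0 0 7 1;0 0 0 0 0 14 1;0 0 0 0 0 21 1;0 0 0 0 0 28 1;0 0 0 0 0 30 1;0 0 0 0 0 30 1")

```text
time: 2.32
tool_pos: [0.4457, 0.174, 0.27]
tcp_rot: [3.141, -0.001, -0.001]
wrist_force: [-0.8, 0.5, 0.3]
width: 1.001
```

Run:
```python
from h import *
heading()
im,d=bot.read_camera("wrist");cv2.imwrite("pics/w1.png",im);np.save("pics/w1.npy",d)
```

```text
pos [0.4457 0.174  0.27  ] psi -0.05 z [-0.0006 -0.0002 -1.    ] q [ 0.32  -0.138  1.958 -0.     1.322  1.892] F [-0.8  0.5  0.3] T [-0.01  0.01  0.02] w 1.001 t 2.3167
```

View pics/w1.png

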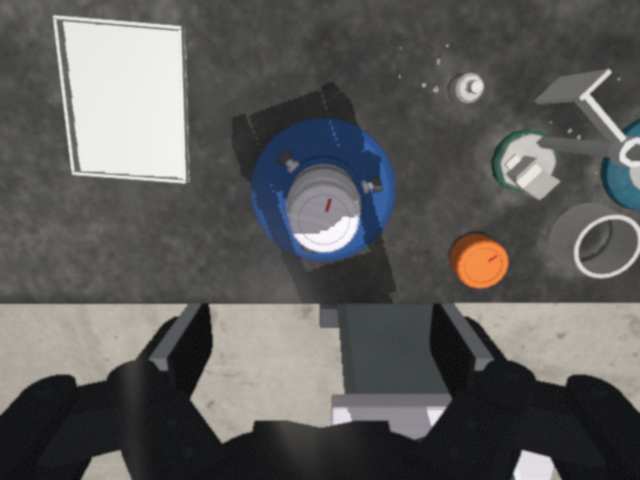

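Run:
```python
from h import *
im=cv2.imread("pics/w1.png");d=np.load("pics/w1.npy")
c=im[110:270,240:400];cv2.imwrite("pics/c2.png",cv2.resize(c,None,fx=4,fy=4,interpolation=cv2.INTER_CUBIC))
# points at lid-top height by depth
p,A,t=camT("wrist")
f=240/np.tan(np.radians(p["fov_y"])/2)
v,u=np.mgrid[110:280,240:400]
P=np.stack([(u-p["cx"])/f,-(v-p["cy"])/f,-np.ones_like(u,float)],-1)*d[110:280,240:400,None]
W=P@A.T+t
m=(np.abs(W[...,2]-.124)<.006)
uu=u[m];vv=v[m];print(m.sum(),W[m].mean(0),W[m].min(0),W[m].max(0))
pts=np.stack([uu,vv],1).astype(np.float32)
(cu,cv_),r=cv2.minEnclosingCircle(pts);print(cu,cv_,r,onz("wrist",cu,cv_,.124))
print(cv2.fitEllipse(cv2.convexHull(pts)))
```

```text
3702 [0.4471 0.1724 0.1236] [0.4186 0.1443 0.118 ] [0.4738 0.1999 0.1268]
323.3358154296875 217.86715698242188 34.87932205200195 [0.4472 0.1723 0.124 ]
((323.1875305175781, 217.50274658203125), (68.24349975585938, 69.47989654541016), 90.13777160644531)
```

View pics/c2.png

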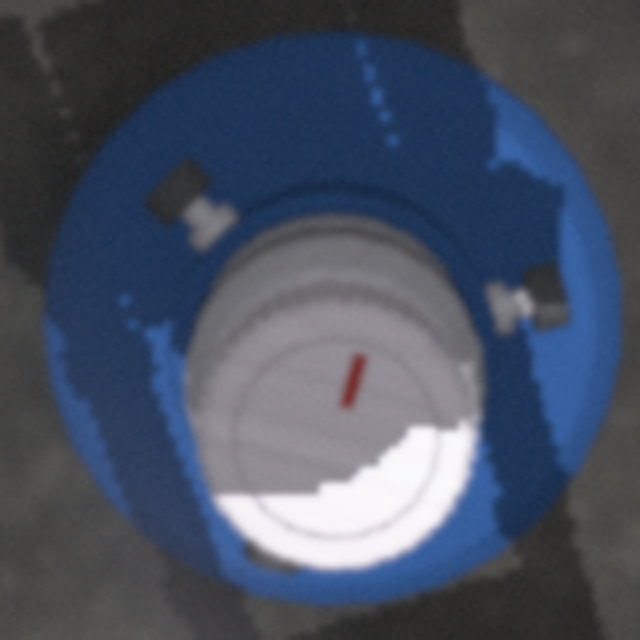

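Request:
arm_command(targets="0 -1 25 0 0 0 1;0 -1 50 0 0 0 1;0 -1 75 0 0 0 1;0 -1 100 0 0 0 1;0 -1 110 0 0 0 1;0 -1 110 0 0 0 1;0 -1 110 0 0 0 1")

```text
time: 2.95
tool_pos: [0.4459, 0.1752, 0.1604]
tcp_rot: [3.141, 0.001, -0.001]
wrist_force: [1.0, 0.6, 0.1]
width: 0.998
```

Run:
```python
from h import *
heading()
im,d=bot.read_camera("wrist");cv2.imwrite("pics/w2.png",im);np.save("pics/w2.npy",d)
p,A,t=camT("wrist")
f=240/np.tan(np.radians(p["fov_y"])/2)
v,u=np.mgrid[0:480,0:640]
P=np.stack([(u-p["cx"])/f,-(v-p["cy"])/f,-np.ones_like(u,float)],-1)*d[...,None]
W=P@A.T+t
m=(np.abs(W[...,2]-.124)<.004)&(np.hypot(W[...,0]-.446,W[...,1]-.172)<.04)
uu=u[m];vv=v[m];print(m.sum(),W[m].mean(0),W[m].min(0),W[m].max(0))
print(cv2.fitEllipse(cv2.convexHull(np.stack([uu,vv],1).astype(np.float32))))
(cu,cv_),r=cv2.minEnclosingCircle(np.stack([uu,vv],1).astype(np.float32));print(cu,cv_,r,onz("wrist",cu,cv_,.124))
```

```text
pos [0.4459 0.1752 0.1604] psi 0.04 z [-0.0008 -0.0003 -1.    ] q [ 0.322 -0.052  2.088 -0.     1.107  1.893] F [1.  0.6 0.1] T [-0.01  0.05 -0.  ] w 0.998 t 2.95
8381 [0.4486 0.1726 0.1247] [0.4195 0.1447 0.12  ] [0.4752 0.2005 0.1276]
((326.962890625, 270.25537109375), (101.3349838256836, 106.7922592163086), 89.41865539550781)
327.0 271.0 53.460365295410156 [0.4483 0.1726 0.124 ]
```

View pics/w2.png

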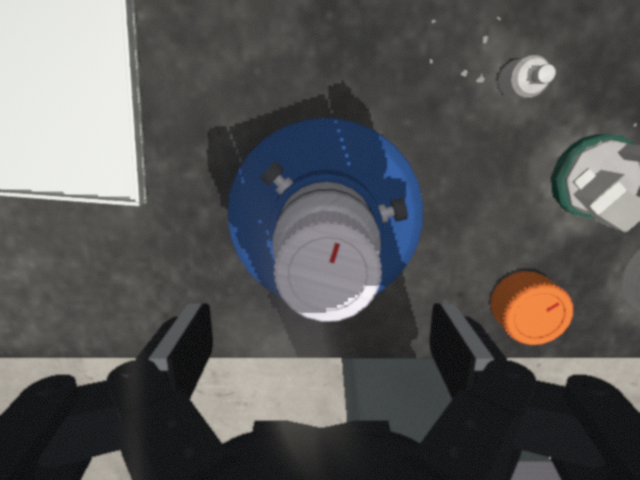

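Wrist view: lid top centre is at (327,270), and the finger midline is near x=322. The lid axis works out at about (0.447, 0.1725). Next I go down to TCP z≈0.093.

Request:
arm_command(targets="1 3 20 0 0 0 1;1 3 40 0 0 0 1;1 3 55 0 0 0 1;1 3 62 0 0 0 1;1 3 67 0 0 0 1;1 3 67 0 0 0 1;1 3 67 0 0 0 1")

```text
time: 3.58
tool_pos: [0.448, 0.1726, 0.0945]
tcp_rot: [-3.141, -0.0, -0.003]
wrist_force: [-0.2, 0.6, -0.1]
width: 1.002
```

Run:
```python
from h import *
heading()
im,d=bot.read_camera("wrist");cv2.imwrite("pics/w3.png",im)
im,d=bot.read_camera("side");cv2.imwrite("pics/s3.png",cv2.resize(im[180:320,220:380],None,fx=5,fy=4,interpolation=cv2.INTER_CUBIC))
heading()
```

```text
pos [0.448  0.1726 0.0945] psi 0.01 z [ 0.0018  0.0006 -1.    ] q [ 0.316  0.025  2.147 -0.     0.968  1.886] F [-0.2  0.6 -0.1] T [-0.02 -0.04 -0.01] w 1.002 t 3.5833
pos [0.4481 0.1726 0.0947] psi 0.01 z [ 0.0023  0.0008 -1.    ] q [0.316 0.024 2.147 0.    0.967 1.886] F [-0.3 -0.2  0.7] T [ 0.02 -0.02  0.01] w 1.001 t 3.6833
```

View pics/w3.png

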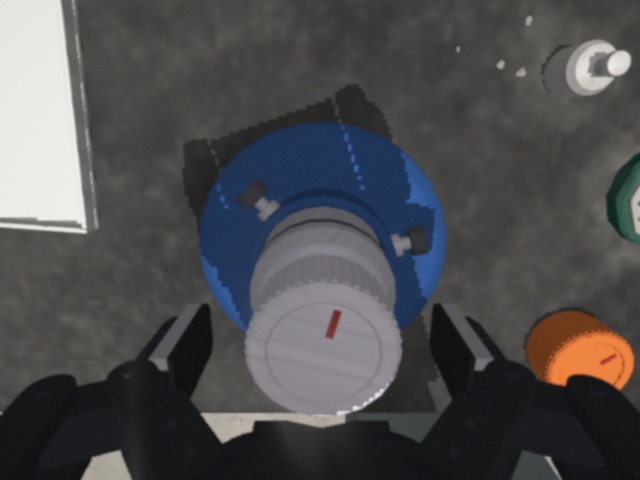

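View pics/s3.png

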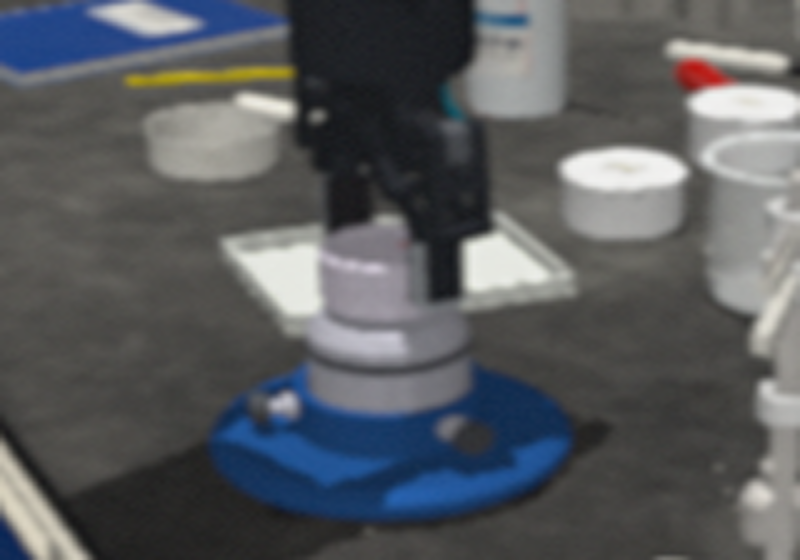

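Run:
```python
from h import *
print(onz("wrist",323.5,348,.124))
im=cv2.imread("pics/w3.png")[270:430,230:420];cv2.imwrite("pics/c3.png",cv2.resize(im,None,fx=4,fy=3.6,interpolation=cv2.INTER_CUBIC))
```

```text
[0.4484 0.1719 0.124 ]
```

Request:
arm_command(targets="0 0 1 0 0 0 0.6;0 0 1 0 0 0 0.5;0 0 1 0 0 0 0.4;0 0 1 0 0 0 0.3;0 0 1 0 0 0 0.2", newtons=20)

```text
time: 4.1
tool_pos: [0.4473, 0.1719, 0.0929]
tcp_rot: [3.141, 0.001, 0.001]
wrist_force: [-0.4, -4.3, 5.2]
width: 0.648
```

Run:
```python
from h import *
heading()
```

```text
pos [0.4473 0.1719 0.0929] psi 0.03 z [ 0.0006 -0.0006 -1.    ] q [ 0.316  0.026  2.149 -0.001  0.966  1.886] F [-0.4 -4.3  5.2] T [-0.45  0.16  0.07] w 0.648 t 4.1
```

Request:
arm_command(targets="0 0 0 0 0 0 0.2;0 0 0 0 0 0 0.2;0 0 0 0 0 -5 0.2;0 0 0 0 0 -10 0.2;0 0 0 0 0 -15 0.2;0 0 0 0 0 -15 0.2", newtons=110)

```text
time: 4.6
tool_pos: [0.4478, 0.1731, 0.0938]
tcp_rot: [-3.112, -0.415, -0.003]
wrist_force: [-3.4, 1.3, 10.0]
width: 0.625
```

Run:
```python
from h import *
heading()
im,d=bot.read_camera("wrist");cv2.imwrite("pics/w4.png",im)
```

```text
pos [0.4478 0.1731 0.0938] psi 15.18 z [ 0.0016  0.0019 -1.    ] q [0.316 0.026 2.148 0.002 0.966 1.621] F [-3.4  1.3 10. ] T [0.03 0.39 0.3 ] w 0.625 t 4.6
```

View pics/w4.png

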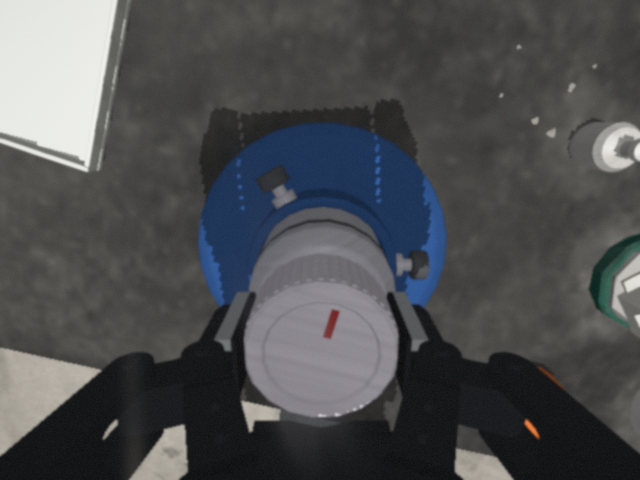

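Request:
arm_command(targets="0 0 -0.5 0 0 -6 0.2;0 0 -0.5 0 0 -12 0.2;0 0 -1 0 0 -18 0.2;0 0 -1 0 0 -24 0.2;0 0 -1 0 0 -24 0.2")

```text
time: 5.07
tool_pos: [0.4478, 0.1737, 0.0945]
tcp_rot: [-2.957, -1.053, -0.004]
wrist_force: [-1.2, 3.4, 6.7]
width: 0.626
```

Run:
```python
from h import *
heading()
```

```text
pos [0.4478 0.1737 0.0945] psi 39.21 z [ 0.0018  0.003  -1.    ] q [0.317 0.025 2.147 0.003 0.967 1.201] F [-1.2  3.4  6.7] T [0.38 0.18 0.21] w 0.626 t 5.0667
```

Request:
arm_command(targets="0 0 0 0 0 -6 0.2;0 0 0 0 0 -12 0.2;0 0 -0.5 0 0 -18 0.2;0 0 -0.5 0 0 -24 0.2;0 0 -0.5 0 0 -28 0.2;0 0 -0.5 0 0 -28 0.2")

```text
time: 5.57
tool_pos: [0.4473, 0.1735, 0.0946]
tcp_rot: [-2.616, -1.736, -0.003]
wrist_force: [-1.7, 2.5, 5.1]
width: 0.623
```

Run:
```python
from h import *
heading()
im,d=bot.read_camera("wrist");cv2.imwrite("pics/w5.png",im)
```

```text
pos [0.4473 0.1735 0.0946] psi 67.14 z [ 0.0008  0.0025 -1.    ] q [0.317 0.024 2.148 0.003 0.968 0.714] F [-1.7  2.5  5.1] T [0.33 0.3  0.11] w 0.623 t 5.5667
```

View pics/w5.png

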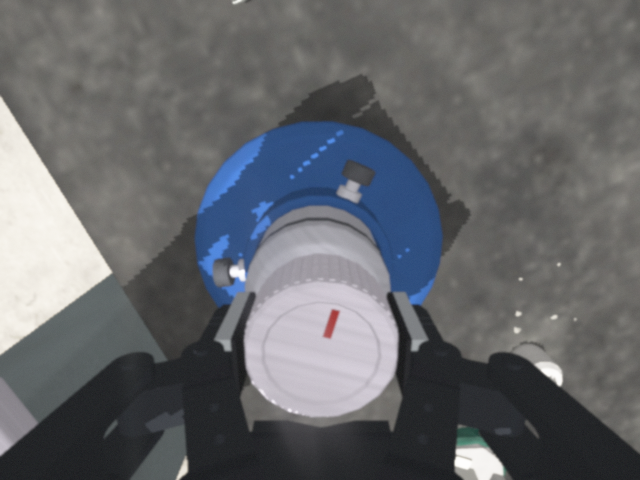

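Request:
arm_command(targets="0 0 -1 0 0 -4 0.2;0 0 -1 0 0 -8 0.2;0 0 -2 0 0 -8 0.2;0 0 -2 0 0 -8 0.2")

```text
time: 5.95
tool_pos: [0.4461, 0.1726, 0.095]
tcp_rot: [-2.493, -1.909, 0.001]
wrist_force: [-1.4, 2.8, -5.1]
width: 0.623
```

Run:
```python
from h import *
heading()
```

```text
pos [0.4461 0.1726 0.095 ] psi 74.87 z [-0.0016  0.0007 -1.    ] q [0.316 0.023 2.148 0.001 0.972 0.579] F [-1.4  2.8 -5.1] T [ 0.43  0.16 -0.04] w 0.623 t 5.95
```

Request:
arm_command(targets="0 0 -0.5 0 0 0 0.2;0 0 -1 0 0 0 0.2;0 0 -1 0 0 0 0.2")

```text
time: 6.2
tool_pos: [0.446, 0.1725, 0.0958]
tcp_rot: [-2.492, -1.91, 0.002]
wrist_force: [-1.1, 5.3, -9.7]
width: 0.622
```

Run:
```python
from h import *
heading()
```

```text
pos [0.446  0.1725 0.0958] psi 74.94 z [-0.0018  0.0005 -1.    ] q [0.316 0.022 2.148 0.001 0.974 0.578] F [-1.1  5.3 -9.7] T [ 0.82 -0.   -0.02] w 0.622 t 6.2
```

Request:
arm_command(targets="0 0 0 0 0 -2 0.2;0 0 0 0 0 -4 0.2;0 0 0 0 0 -4 0.2")

```text
time: 6.45
tool_pos: [0.4463, 0.1728, 0.0959]
tcp_rot: [-2.423, -1.997, 0.0]
wrist_force: [0.3, 4.9, -9.1]
width: 0.622
```

Request:
arm_command(targets="0 0 0 0 0 -2 0.2;0 0 0 0 0 -4 0.2;0 0 0 0 0 -4 0.2")

```text
time: 6.7
tool_pos: [0.4463, 0.1729, 0.0959]
tcp_rot: [-2.351, -2.08, 0.0]
wrist_force: [-0.4, 6.7, -8.9]
width: 0.619
```

Request:
arm_command(targets="0 0 0 0 0 -2 0.2;0 0 0 0 0 -4 0.2;0 0 0 0 0 -4 0.2")

```text
time: 6.95
tool_pos: [0.4462, 0.173, 0.096]
tcp_rot: [-2.277, -2.161, 0.0]
wrist_force: [-0.3, 6.4, -7.8]
width: 0.62
```

Request:
arm_command(targets="0 0 0 0 0 -2 0.2;0 0 0 0 0 -4 0.2;0 0 0 0 0 -4 0.2")

```text
time: 7.2
tool_pos: [0.446, 0.1729, 0.096]
tcp_rot: [-2.2, -2.239, 0.001]
wrist_force: [-1.1, 7.0, -6.7]
width: 0.627
```

Run:
```python
from h import *
heading()
```

```text
pos [0.446  0.1729 0.096 ] psi 91.01 z [-0.002   0.0013 -1.    ] q [0.316 0.022 2.147 0.002 0.974 0.298] F [-1.1  7.  -6.7] T [ 1.    0.22 -0.08] w 0.627 t 7.2
```

Request:
arm_command(targets="0.5 0 -0.5 0 0 -2 0.2;1 0 -1 0 0 -4 0.2;1 0 -1 0 0 -4 0.2")

```text
time: 7.45
tool_pos: [0.4457, 0.173, 0.0964]
tcp_rot: [-2.121, -2.316, 0.003]
wrist_force: [-0.6, 4.5, -11.0]
width: 0.626
```

Run:
```python
from h import *
heading()
```

```text
pos [0.4457 0.173  0.0964] psi 95.02 z [-0.0024 -0.0005 -1.    ] q [0.318 0.021 2.147 0.    0.976 0.23 ] F [ -0.6   4.5 -11. ] T [ 0.64  0.01 -0.01] w 0.626 t 7.45
```

Still caught at 95°, with about 7.5 N of net pull. I'll carry on in 4° steps.

Request:
arm_command(targets="0 0 0 0 0 -2 0.2;0 0 0 0 0 -4 0.2;0 0 0 0 0 -4 0.2")

```text
time: 7.7
tool_pos: [0.4457, 0.173, 0.0966]
tcp_rot: [-2.04, -2.387, 0.003]
wrist_force: [-0.1, 4.0, -12.4]
width: 0.624
```

Request:
arm_command(targets="0 0 0 0 0 -2 0.2;0 0 0 0 0 -4 0.2;0 0 0 0 0 -4 0.2")

```text
time: 7.95
tool_pos: [0.4457, 0.1732, 0.0967]
tcp_rot: [-1.956, -2.456, 0.003]
wrist_force: [-1.6, 5.0, -11.8]
width: 0.621
```

Run:
```python
from h import *
heading()
```

```text
pos [0.4457 0.1732 0.0967] psi 102.94 z [-0.0027 -0.     -1.    ] q [0.318 0.021 2.146 0.001 0.977 0.092] F [ -1.6   5.  -11.8] T [ 0.75  0.19 -0.02] w 0.621 t 7.95
```

Request:
arm_command(targets="0 0 0 0 0 -2 0.2;0 0 0 0 0 -4 0.2;0 0 0 0 0 -4 0.2")

```text
time: 8.2
tool_pos: [0.4456, 0.1733, 0.0968]
tcp_rot: [-1.869, -2.522, 0.002]
wrist_force: [-2.3, 5.4, -11.0]
width: 0.622
```

Request:
arm_command(targets="0 0 0 0 0 -2 0.2;0 0 0 0 0 -4 0.2;0 0 0 0 0 -4 0.2")

```text
time: 8.45
tool_pos: [0.4455, 0.1733, 0.0969]
tcp_rot: [-1.779, -2.586, 0.003]
wrist_force: [-2.0, 4.5, -10.3]
width: 0.62
```

Run:
```python
from h import *
heading()
```

```text
pos [0.4455 0.1733 0.0969] psi 110.94 z [-0.0031  0.0001 -1.    ] q [ 0.318  0.021  2.146  0.001  0.977 -0.048] F [ -2.    4.5 -10.3] T [ 0.78  0.46 -0.08] w 0.62 t 8.45
```

Request:
arm_command(targets="0 0 0 0 0 -2 0.2;0 0 0 0 0 -4 0.2;0 0 0 0 0 -4 0.2")

```text
time: 8.7
tool_pos: [0.4454, 0.1733, 0.097]
tcp_rot: [-1.688, -2.646, 0.003]
wrist_force: [-3.7, 4.3, -7.5]
width: 0.623
```

Request:
arm_command(targets="0 0 0 0 0 -2 0.2;0 0 0 0 0 -4 0.2;0 0 0 0 0 -4 0.2")

```text
time: 8.95
tool_pos: [0.4453, 0.1733, 0.0971]
tcp_rot: [-1.594, -2.704, 0.003]
wrist_force: [-4.3, 5.3, -8.0]
width: 0.62
```

Run:
```python
from h import *
heading()
im,d=bot.read_camera("wrist");cv2.imwrite("pics/w6.png",im)
```

```text
pos [0.4453 0.1733 0.0971] psi 118.95 z [-0.0035  0.     -1.    ] q [ 0.318  0.02   2.146  0.001  0.978 -0.188] F [-4.3  5.3 -8. ] T [ 0.76  0.57 -0.06] w 0.62 t 8.95
```

View pics/w6.png

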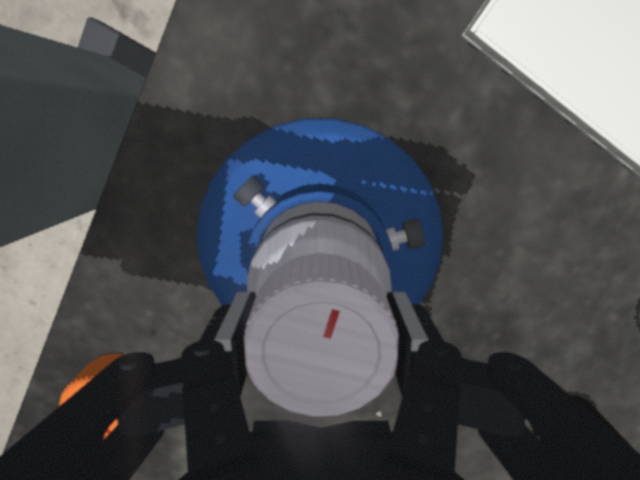

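The red mark stays fixed relative to the fingers and the screws have rotated by about 120° in the view, so the lid turns and the stand does not. I'll restore the pull and continue.

Request:
arm_command(targets="0 0 -0.5 0 0 -2 0.2;0 0 -0.7 0 0 -4 0.2;0 0 -0.7 0 0 -4 0.2")

```text
time: 9.25
tool_pos: [0.4451, 0.1732, 0.0976]
tcp_rot: [-1.499, -2.757, 0.003]
wrist_force: [-3.3, 5.5, -8.4]
width: 0.619
```

Request:
arm_command(targets="0 0 0 0 0 -2 0.2;0 0 0 0 0 -4 0.2;0 0 0 0 0 -4 0.2")

```text
time: 9.5
tool_pos: [0.4451, 0.173, 0.0979]
tcp_rot: [-1.401, -2.808, 0.004]
wrist_force: [-4.5, 2.5, -6.0]
width: 0.624
```

Run:
```python
from h import *
heading()
```

```text
pos [0.4451 0.173  0.0979] psi 126.96 z [-0.0041 -0.0005 -1.    ] q [ 0.318  0.019  2.146  0.001  0.981 -0.327] F [-4.5  2.5 -6. ] T [ 0.6   0.76 -0.01] w 0.624 t 9.5
```

Request:
arm_command(targets="0 0 -0.5 0 0 0 0.2;0 0 -1 0 0 0 0.2;0 0 -1 0 0 0 0.2")

```text
time: 9.75
tool_pos: [0.445, 0.1728, 0.0988]
tcp_rot: [-1.403, -2.807, 0.004]
wrist_force: [-5.1, 3.8, -6.5]
width: 0.625
```

Run:
```python
from h import *
heading()
```

```text
pos [0.445  0.1728 0.0988] psi 126.89 z [-0.0043 -0.001  -1.    ] q [ 0.318  0.018  2.145  0.     0.983 -0.326] F [-5.1  3.8 -6.5] T [ 0.44  0.77 -0.02] w 0.625 t 9.75
```

Request:
arm_command(targets="0 0 -0.7 0 0 0 0.2;0 0 -1.5 0 0 0 0.2;0 0 -2 0 0 0 0.2;0 0 -2 0 0 0 0.2")

```text
time: 10.08
tool_pos: [0.4449, 0.1726, 0.1008]
tcp_rot: [-1.403, -2.807, 0.005]
wrist_force: [-4.7, 2.0, -6.5]
width: 0.62
```

Run:
```python
from h import *
heading()
```

```text
pos [0.4449 0.1726 0.1008] psi 126.9 z [-0.0044 -0.0014 -1.    ] q [ 0.318  0.015  2.143  0.     0.987 -0.326] F [-4.7  2.  -6.5] T [ 0.35  0.73 -0.03] w 0.62 t 10.0833
```

It came free at 127°: it rises 1:1 with the command at constant force. Now I lift straight up.

Request:
arm_command(targets="0 0 -3 0 0 0 0.2;0 0 -6 0 0 0 0.2;0 0 -10 0 0 0 0.2;0 0 -15 0 0 0 0.2;0 0 -20 0 0 0 0.2;0 0 -28 0 0 0 0.2;0 0 -40 0 0 0 0.2;0 0 -60 0 0 0 0.2;0 0 -80 0 0 0 0.2;0 0 -80 0 0 0 0.2")

```text
time: 10.92
tool_pos: [0.4505, 0.1743, 0.1872]
tcp_rot: [1.399, 2.805, 0.01]
wrist_force: [1.3, 0.6, -3.2]
width: 0.623
```

Run:
```python
from h import *
heading()
im,d=bot.read_camera("wrist");cv2.imwrite("pics/w7.png",im)
im,d=bot.read_camera("top");cv2.imwrite("pics/t7.png",im)
im,d=bot.read_camera("side");cv2.imwrite("pics/s7.png",cv2.resize(im[130:330,200:400],None,fx=3,fy=3,interpolation=cv2.INTER_CUBIC))
# tray corners
c=cv2.imread("pics/top0.png")[200:305,190:280]
cv2.imwrite("pics/tray.png",cv2.resize(c,None,fx=5.5,fy=5.5,interpolation=cv2.INTER_CUBIC))
```

```text
pos [0.4505 0.1743 0.1872] psi 127.0 z [ 0.0092  0.0028 -1.    ] q [ 0.318 -0.077  2.059 -0.     1.15  -0.328] F [ 1.3  0.6 -3.2] T [ 0.04 -0.03  0.03] w 0.623 t 10.9167
```

View pics/s7.png

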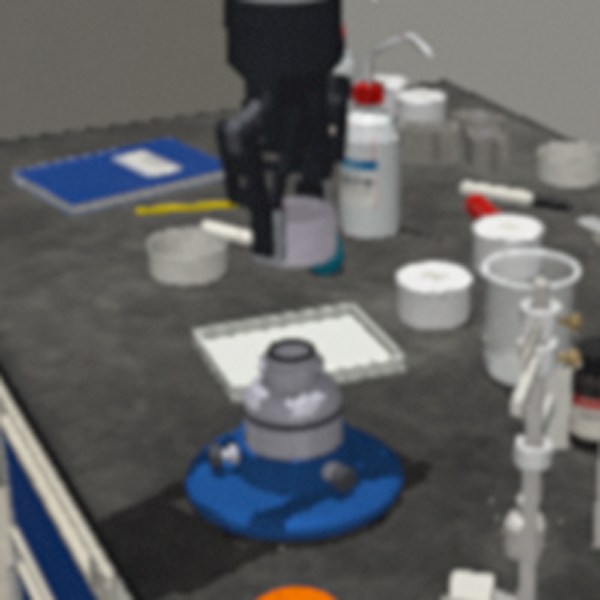

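View pics/t7.png

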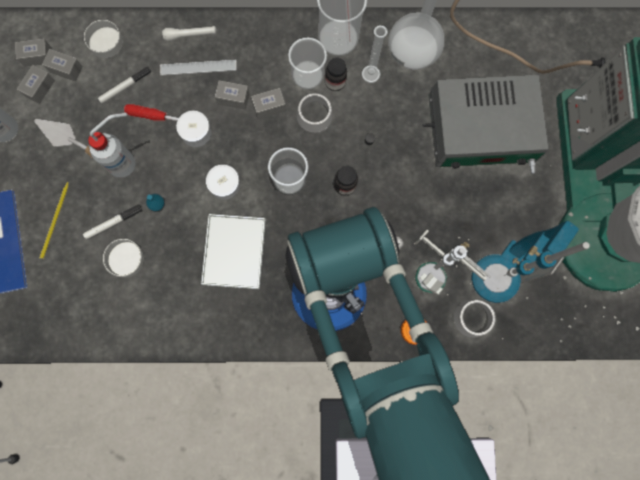

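View pics/tray.png

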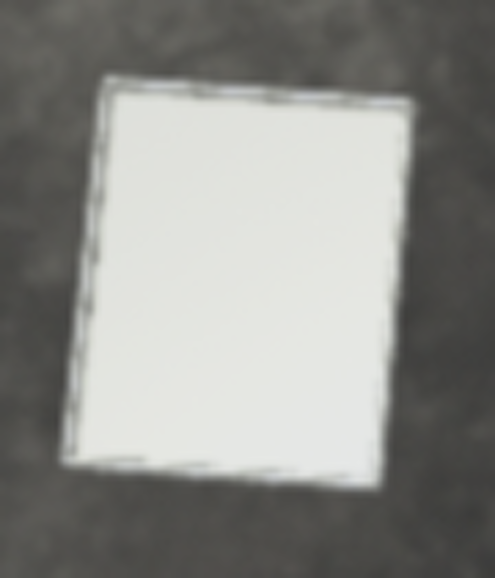

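Run:
```python
from h import *
C=np.array([onz("top",190+a/5.5,200+b/5.5,.014) for a,b in [(105,80),(414,103),(381,488),(62,463)]])
print(C,C.mean(0)); print(np.linalg.norm(C-np.roll(C,1,0),axis=1))
e=C[0]-C[3]+C[1]-C[2];print(np.degrees(np.arctan2(e[1],e[0])))
c=C.mean(0); plan([c[0],c[1],.15],86); heading()
```

```text
[[0.6138 0.426  0.014 ]
 [0.6042 0.3066 0.014 ]
 [0.4554 0.3178 0.014 ]
 [0.4655 0.4385 0.014 ]] [0.5347 0.3722 0.014 ]
[0.1488 0.1198 0.1492 0.1212]
-4.568027974436344
shift [106.1 189.9  31.6] rot [ 0.03  0.   41.  ]
pos [0.447  0.1732 0.1816] psi 127.0 z [ 0.0006  0.0001 -1.    ] q [ 0.318 -0.073  2.066 -0.     1.148 -0.328] F [ 0.3  0.5 -4.1] T [ 0.05 -0.   -0.  ] w 0.622 t 11.0667
```

View pics/w7.png

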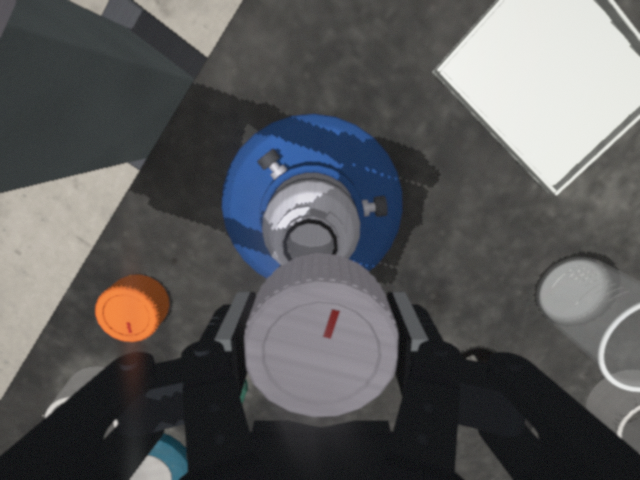

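The lid is off and hangs upright, the stand is in place and the tray centre is at (0.535, 0.372). Next I move over the tray, turned so the jaws lie along its long side.

Request:
arm_command(targets="12 20 0 0 0 5 0.2;25 44 0 0 0 10 0.2;38 68 0 0 0 15 0.2;51 92 0 0 0 20 0.2;64 116 0 0 0 25 0.2;78 140 8 0 0 30 0.2;92 165 16 0 0 35 0.2;102 183 24 0 0 40 0.2;106 190 32 0 0 41 0.2;106 190 32 0 0 41 0.2")

```text
time: 11.9
tool_pos: [0.5332, 0.3725, 0.145]
tcp_rot: [-2.294, -2.144, 0.01]
wrist_force: [-0.1, -1.7, -4.0]
width: 0.623
```

Run:
```python
from h import *
heading(); plan([.5347,.3722,.012],85.5)
im,d=bot.read_camera("wrist");cv2.imwrite("pics/w8.png",im)
```

```text
pos [0.5332 0.3725 0.145 ] psi 86.13 z [-0.0054 -0.0032 -1.    ] q [0.571 0.286 1.741 0.    1.121 0.639] F [-0.1 -1.7 -4. ] T [ 0.    0.   -0.01] w 0.623 t 11.9
shift [  0.3   2.2 133. ] rot [-0.29  0.21  0.63]
```

View pics/w8.png

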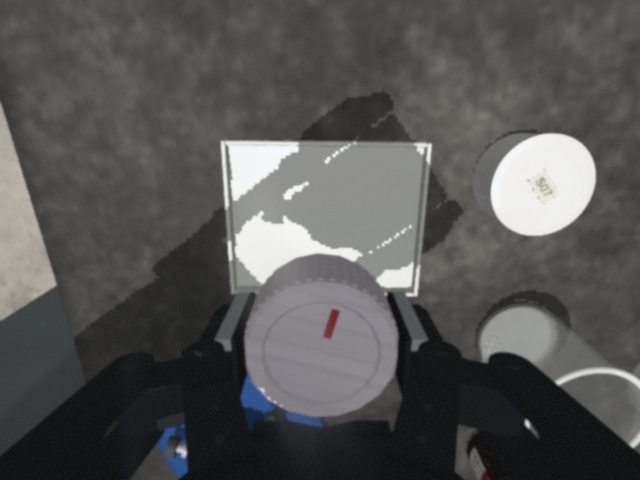

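Run:
```python
from h import *
heading()
C=np.array([onz("wrist",u,v,.014) for u,v in [(222,142),(431,143),(417,295),(236,292)]]);print(C,C.mean(0))
```

```text
pos [0.533  0.3713 0.146 ] psi 86.15 z [-0.0052 -0.0038 -1.    ] q [ 0.57   0.283  1.742 -0.     1.123  0.638] F [ 0.8 -0.8 -3.1] T [-0.03  0.04 -0.01] w 0.623 t 11.95
[[0.467  0.4357 0.014 ]
 [0.6153 0.4251 0.014 ]
 [0.6067 0.306  0.014 ]
 [0.461  0.3182 0.014 ]] [0.5375 0.3713 0.014 ]
```

Request:
arm_command(targets="0 0 25 0 0 0 0.2;0 0 50 0 0 0 0.2;0 0 75 0 0 0 0.2;0 0 95 0 0 0 0.2;0 0 105 0 0 0 0.2;0 0 110 0 0 0 0.2;0 0 110 0 0 0 0.2;0 0 110 0 0 0 0.2")

```text
time: 12.62
tool_pos: [0.5356, 0.3722, 0.0406]
tcp_rot: [2.297, 2.142, 0.002]
wrist_force: [1.2, -0.4, -3.1]
width: 0.622
```

Run:
```python
from h import *
heading(); plan([.5347,.3722,.012],85.5)
im,d=bot.read_camera("side");cv2.imwrite("pics/s9.png",cv2.resize(im[130:290,220:380],None,fx=4,fy=3.6,interpolation=cv2.INTER_CUBIC))
heading()
```

```text
pos [0.5356 0.3722 0.0406] psi 86.0 z [ 0.0012  0.0007 -1.    ] q [ 0.569  0.393  1.812 -0.     0.935  0.639] F [ 1.2 -0.4 -3.1] T [-0.01  0.   -0.03] w 0.622 t 12.6167
shift [-0.1 -0.9 28.6] rot [ 0.07 -0.04  0.5 ]
pos [0.5361 0.3727 0.0413] psi 86.0 z [ 0.0023  0.0015 -1.    ] q [ 0.569  0.392  1.811 -0.     0.935  0.639] F [ 0.2 -0.1 -3.3] T [-0.01 -0.03 -0.02] w 0.625 t 12.6667
```

View pics/s9.png

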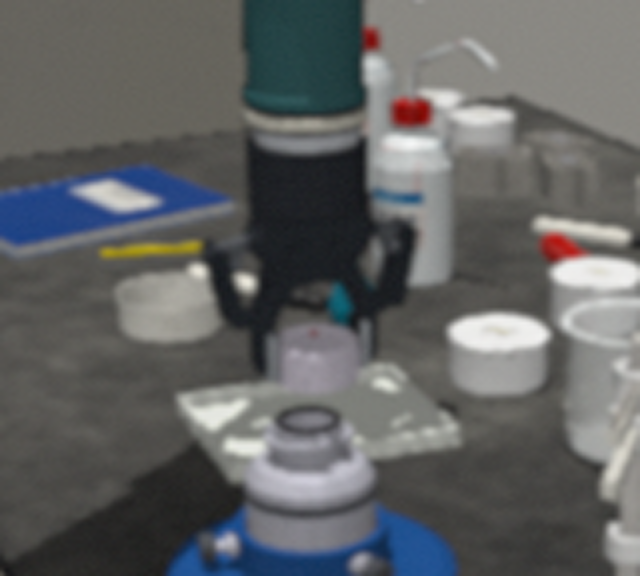

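Request:
arm_command(targets="0 0 6 0 0 0 0.2;0 0 12 0 0 0 0.2;0 0 18 0 0 0 0.2;0 0 24 0 0 0 0.2;0 0 29 0 0 0 0.2;0 0 32 0 0 0 0.2;0 0 34 0 0 0 0.2;0 0 34 0 0 0 0.2")

```text
time: 13.33
tool_pos: [0.5344, 0.3719, 0.0046]
tcp_rot: [-2.297, -2.143, 0.002]
wrist_force: [0.4, -0.7, -4.3]
width: 0.624
```

Request:
arm_command(targets="0 0 1 0 0 0 0.2;0 0 2 0 0 0 0.2;0 0 2 0 0 0 0.2;0 0 2 0 0 0 0.2")

```text
time: 13.67
tool_pos: [0.5351, 0.3723, 0.0037]
tcp_rot: [2.298, 2.143, 0.001]
wrist_force: [-0.4, 0.7, -3.2]
width: 0.622
```

Run:
```python
from h import *
heading()
```

```text
pos [0.5351 0.3723 0.0037] psi 86.0 z [ 0.0003  0.0002 -1.    ] q [0.57  0.439 1.828 0.    0.875 0.64 ] F [-0.4  0.7 -3.2] T [-0.02 -0.01 -0.  ] w 0.622 t 13.6667
```

Request:
arm_command(targets="0 0 0.5 0 0 0 0.2;0 0 1 0 0 0 0.2;0 0 1.5 0 0 0 0.2;0 0 1.5 0 0 0 0.2")

```text
time: 14.0
tool_pos: [0.5351, 0.3723, 0.0027]
tcp_rot: [2.298, 2.143, 0.001]
wrist_force: [-2.0, -1.2, 1.0]
width: 0.619
```

Request:
arm_command(targets="0 0 0.5 0 0 0 0.2;0 0 1 0 0 0 0.2;0 0 1 0 0 0 0.2;0 0 1 0 0 0 0.2")

```text
time: 14.33
tool_pos: [0.5351, 0.3723, 0.0026]
tcp_rot: [2.297, 2.143, 0.0]
wrist_force: [-3.8, -4.2, 7.5]
width: 0.623
```

Run:
```python
from h import *
heading()
```

```text
pos [0.5351 0.3723 0.0026] psi 86.0 z [ 0.0003  0.0001 -1.    ] q [ 0.57   0.44   1.828 -0.     0.873  0.64 ] F [-3.8 -4.2  7.5] T [-0.4   0.53 -0.05] w 0.623 t 14.3333
```

Request:
arm_command(targets="0 0 -0.5 0 0 0 0.6;0 0 -0.5 0 0 0 0.65;0 0 -0.5 0 0 0 0.7;0 0 -0.5 0 0 0 0.75;0 0 -0.5 0 0 0 0.8;0 0 -0.5 0 0 0 0.8", newtons=20)

```text
time: 14.83
tool_pos: [0.5351, 0.3723, 0.0014]
tcp_rot: [2.297, 2.143, 0.0]
wrist_force: [0.0, -0.2, -0.0]
width: 0.795
```

Run:
```python
from h import *
heading()
im,d=bot.read_camera("wrist");cv2.imwrite("pics/w10.png",im)
```

```text
pos [0.5351 0.3723 0.0014] psi 86.01 z [ 0.0003  0.0002 -1.    ] q [ 0.57   0.442  1.828 -0.     0.871  0.639] F [ 0.  -0.2 -0. ] T [-0.04  0.04  0.03] w 0.795 t 14.8333
```

View pics/w10.png

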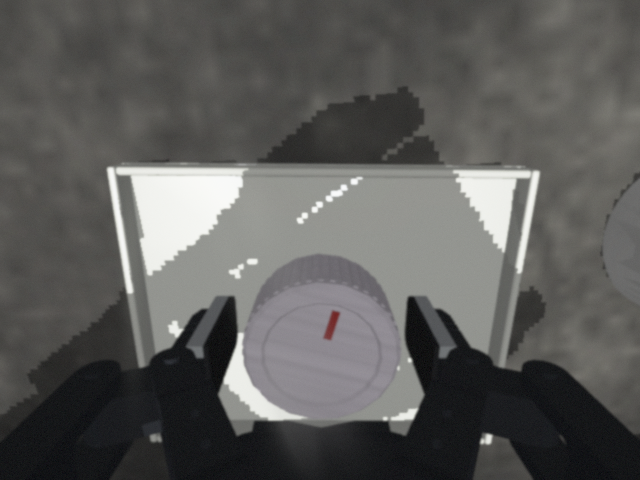

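Released: there are gaps on both sides of the lid (about 245–400 px against fingers at 235/405) and the contact force is zero. I go straight up.

Request:
arm_command(targets="0 0 -5 0 0 0 0.8;0 0 -12 0 0 0 0.85;0 0 -22 0 0 0 0.9;0 0 -40 0 0 0 0.9;0 0 -65 0 0 0 1;0 0 -90 0 0 0 1;0 0 -120 0 0 0 1;0 0 -150 0 0 0 1;0 0 -180 0 0 0 1;0 0 -180 0 0 0 1")

```text
time: 15.72
tool_pos: [0.539, 0.3749, 0.1915]
tcp_rot: [2.296, 2.141, 0.023]
wrist_force: [1.2, 0.1, 0.9]
width: 1.0
```

Request:
arm_command(targets="-30 0 0 0 0 0 1;-60 0 0 0 0 0 1;-90 0 0 0 0 0 1;-120 0 0 0 0 0 1;-120 0 0 0 0 0 1;-120 0 0 0 0 0 1")

```text
time: 16.22
tool_pos: [0.5268, 0.2514, 0.1827]
tcp_rot: [2.3, 2.139, 0.003]
wrist_force: [0.2, 1.4, 0.5]
width: 1.001
```

Run:
```python
from h import *
heading()
im,d=bot.read_camera("wrist");cv2.imwrite("pics/w11.png",im)
p,A,t=camT("wrist");f=240/np.tan(np.radians(p["fov_y"])/2)
v,u=np.mgrid[0:480,0:640]
W=(np.stack([(u-p["cx"])/f,-(v-p["cy"])/f,-np.ones_like(u,float)],-1)*d[...,None])@A.T+t
m=(W[...,2]>.026)&(np.hypot(W[...,0]-.535,W[...,1]-.372)<.04)
P=W[m];P=P[P[:,2]>np.median(P[:,2])-.004];print(len(P),P.mean(0));a=np.linalg.lstsq(np.c_[P[:,:2]-P[:,:2].mean(0),np.ones(len(P))],P[:,2],rcond=None)[0];print("slope",a)
im,d=bot.read_camera("side");cv2.imwrite("pics/s11.png",im)
im,d=bot.read_camera("top");cv2.imwrite("pics/t11.png",im)
```

```text
pos [0.5268 0.2514 0.1827] psi 85.86 z [ 0.0015  0.0008 -1.    ] q [0.402 0.127 1.858 0.    1.155 0.475] F [0.2 1.4 0.5] T [0.07 0.03 0.02] w 1.001 t 16.2167
5186 [0.5357 0.3719 0.0327]
slope [-0.      0.0029  0.0327]
```

View pics/s11.png

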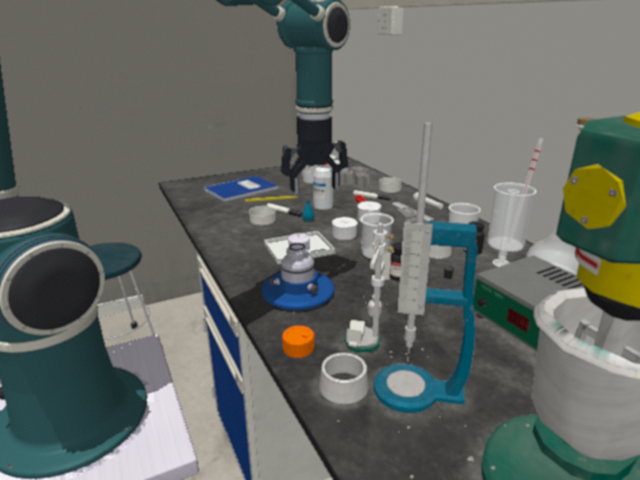

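View pics/t11.png

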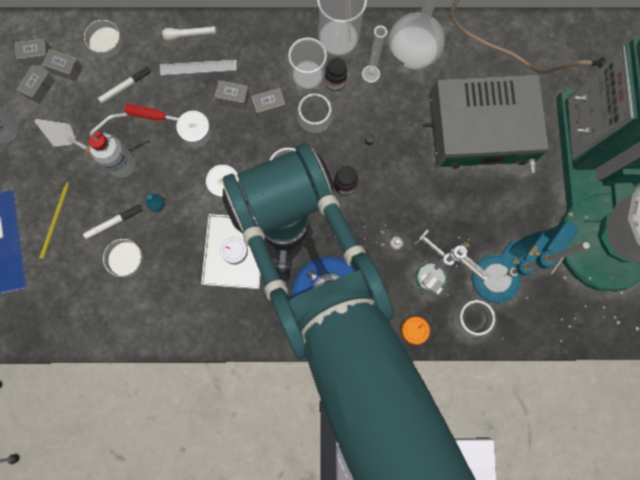

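View pics/w11.png

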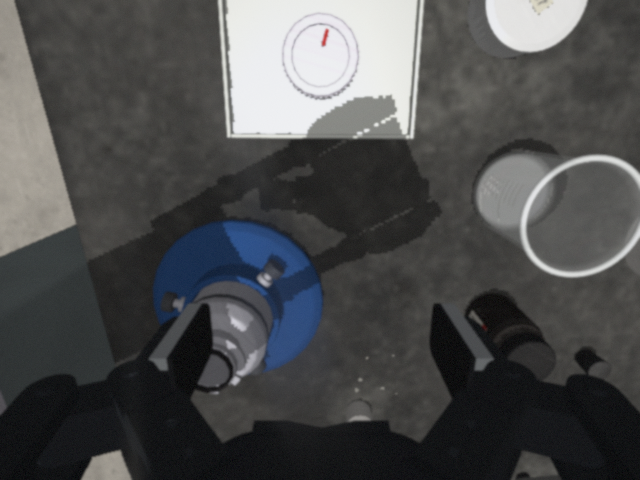

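The lid is flat in the tray: top at 32.7 mm (33 expected), slope about 0.003, and near the tray centre. The stand, beaker, bottle and tin are where they were. Handing in.

Run:
```python
from h import *
print(bot.finish_job()); heading()
```

```text
the job is handed in; nothing more can be done
None
the job is handed in; nothing more can be done
```

The lid is off the jar and lying flat in the white tray; I handed the job in at about 16.4 s of the 72 s allowed. The hand-in gives no verdict.

**What I did:**
- Gripped the lid at 110 N and broke it loose anticlockwise.
- Turned it on in 4° steps under a light pull of about 2 to 9 N over its weight; some of the pulls were below the 5 N you asked for. It came free at about 127°.
- Lifted it straight off, set it down with about 11 N of contact force, opened the fingers partway and moved clear.

**Last checks:**
- **Lid:** the depth reading puts the top face 32.7 mm above the bench (33 expected). The slope is about 0.003, and it sits about 1 to 2 mm from the tray centre.
- **Stand and bystanders:** the pictures show no visible shift of the stand, beaker, brown bottle or tin. I judged this by eye and did not measure it. The arm partly hid the stand and beaker in the last top view, but the wrist and side pictures show them.
- **Robot:** the wrist force was near zero, so nothing was being touched.

The top and wrist cameras disagreed by 2 to 3 mm on where the lid and tray were, which made no difference.

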